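Set the stacked copper dishes out on their firing trivets

TASK

Get the copper dishes ready for the kiln: take the stack apart and set each dish, still mouth down, on the steel trivet that fits it - the round ones on the three-armed trivets, the square ones on the four-armed, large on large and small on small. Each should sit level on the arms and centred inside the turned-up ends, the square ones turned so that each side faces an arm. Leave the medallion drying on its tile and the rinsing glass where they are.

Things in the scene. Friction and masses are not known exactly. Their poses are not given: they have to be found in the camera images.
- dish_square_large: Copper dish, mouth down: a flat-topped square cap, body 64 x 64 mm, total height 24 mm, upper edge rounded 4 mm; at the very bottom a rim 2 mm thick stands out 4 mm all round (72 x 72 mm over it). Bottom of the stack, on the bench. About 100 g. Origin: centre of its underside (mouth plane); z up; x and y along its sides.
- dish_round_large: Copper dish, mouth down: a flat-topped round cap, body 52 mm in diameter, total height 22 mm, upper edge rounded 4 mm; at the very bottom a rim 2 mm thick stands out 4 mm all round (60 mm over it). Stands on the large square dish. About 75 g. Origin: centre of its underside (mouth plane); z up.
- dish_square_small: Copper dish, mouth down: a flat-topped square cap, body 36 x 36 mm, total height 20 mm, upper edge rounded 4 mm; at the very bottom a rim 2 mm thick stands out 4 mm all round (44 x 44 mm over it). Stands on the large round dish. About 50 g. Origin: centre of its underside (mouth plane); z up; x and y along its sides.
- dish_round_small: Copper dish, mouth down: a flat-topped round cap, body 24 mm in diameter, total height 20 mm, upper edge rounded 4 mm; at the very bottom a rim 2 mm thick stands out 4 mm all round (32 mm over it). Top of the stack, on the small square dish. About 30 g. Origin: centre of its underside (mouth plane); z up.
- trivet4_large: Stainless-steel firing trivet for the large square dish, loose. Four level arms 12 mm wide, tops 12 mm above the bench; each ends in an upright plate 2.5 mm thick, its foot below and its turned-up end above (to 19 mm above the bench). Inner faces of the turned-up ends 45 mm from the centre. Origin: under its centre at bench height; z up; its arms lie along +x, +y, -x and -y.
- trivet3_large: Stainless-steel firing trivet for the large round dish, loose. Three level arms 12 mm wide, tops 12 mm above the bench; each ends in an upright plate 2.5 mm thick, its foot below and its turned-up end above (to 19 mm above the bench). Inner faces of the turned-up ends 39 mm from the centre. Origin: under its centre at bench height; z up; one arm lies along +x, the others at 120 degrees to it.
- trivet4_small: Stainless-steel firing trivet for the small square dish, loose. Four level arms 10 mm wide, tops 12 mm above the bench; each ends in an upright plate 2.5 mm thick, its foot below and its turned-up end above (to 19 mm above the bench). Inner faces of the turned-up ends 31 mm from the centre. Origin: under its centre at bench height; z up; its arms lie along +x, +y, -x and -y.
- trivet3_small: Stainless-steel firing trivet for the small round dish, loose. Three level arms 10 mm wide, tops 12 mm above the bench; each ends in an upright plate 2.5 mm thick, its foot below and its turned-up end above (to 19 mm above the bench). Inner faces of the turned-up ends 25 mm from the centre. Origin: under its centre at bench height; z up; one arm lies along +x, the others at 120 degrees to it.
- drying_tile: White ceramic tile 70 x 70 x 8 mm, loose on the bench, with a round blue enamelled medallion (42 mm across, 4 mm high) drying on it: to be left alone. Origin: centre of the tile's underside.
- rinse_glass: Empty clear rinsing glass, open at the top, 66 mm across and 75 mm high, loose on the bench: to be left alone. Origin: centre of its underside.
Things that resemble listed ones, but are neither listed nor needed, are in the scene too. Leave any black or yellow look-alike of the dish_round_small alone.

How it is judged:
At the end, for the whole second after the job is handed in: Every dish rests on the arms of its own trivet (its underside 8 to 16 mm above the trivet's), within 10 mm of the trivet's centre and level within 0.1 rad, mouth down; each square dish has its sides facing the arms within 0.26 rad; all trivets stand upright on the bench; everything is at rest (horizontal distance between dish_square_large and trivet4_large below 0.01 m and z of dish_square_large in the frame of trivet4_large between 0.008 and 0.016 m and angle between each of dish_square_large, trivet4_large, dish_round_large, trivet3_large, dish_square_small, trivet4_small, dish_round_small, trivet3_small's own z axis and vertical below 0.1 rad and height (world z) of each of trivet4_large, trivet3_large, trivet4_small, trivet3_small below 0.004 m and linear speed of each of dish_square_large, trivet4_large, dish_round_large, trivet3_large, dish_square_small, trivet4_small, dish_round_small, trivet3_small below 0.02 m/s and (angle between the x axis of dish_square_large and the x axis of trivet4_large, either way round below 0.26 rad or angle between the x axis of dish_square_large and the y axis of trivet4_large, either way round below 0.26 rad) and horizontal distance between dish_round_large and trivet3_large below 0.01 m and z of dish_round_large in the frame of trivet3_large between 0.008 and 0.016 m and horizontal distance between dish_square_small and trivet4_small below 0.01 m and z of dish_square_small in the frame of trivet4_small between 0.008 and 0.016 m and (angle between the x axis of dish_square_small and the x axis of trivet4_small, either way round below 0.26 rad or angle between the x axis of dish_square_small and the y axis of trivet4_small, either way round below 0.26 rad) and horizontal distance between dish_round_small and trivet3_small below 0.01 m and z of dish_round_small in the frame of trivet3_small between 0.008 and 0.016 m); the robot touches nothing.
It fails at once if the tile with the drying medallion is shifted by more than 15 mm or tipped (distance of drying_tile from where it was at the start of the episode above 0.015 m or angle between drying_tile's own z axis and vertical above 0.25 rad).
It fails at once if the rinsing glass is shifted by more than 20 mm or tipped (distance of rinse_glass from where it was at the start of the episode above 0.02 m or angle between rinse_glass's own z axis and vertical above 0.25 rad).
It also fails if it takes over 104 s, if anything falls off the work surface, if the arm or the gripper's body presses on something with over 40 N, if the wrist force passes 120 N, or if a joint passes its speed limit or range.

ROBOT

A 7-joint arm with a two-finger parallel gripper is mounted at the origin on the work surface. World frame = base frame: x ahead of the robot, y to its left, z up, the work surface at z = 0. Lengths are in m, angles in rad, forces in N, time in s.
With the tool pointing down it reaches from about 0.4 to 0.875 m from the base axis. Payload 4.4 kg.
Tool frame: the origin (TCP) lies between the finger pads; the fingertips stand 17 mm ahead of it and the grasp point (between the pads) lies 2 mm behind it; z points along the fingers, y is the direction in which the jaws open and shut (so a half turn about z gives the same grasp; the last joint's range is limited). The gripper opens to 85 mm and grips with 20 to 120 N. Pads are 22 mm wide; open, the fingers measure 114 mm over their backs; the gripper's body (76 mm by 85 mm) begins 54 mm behind the grasp point. The pads swing forward as they close: fully open they stand 13 mm farther back than shut.
Start: joints at [1.253, 0.628, 0.038, 1.517, -0.027, 0.996, -0.02], TCP at [0.162, -0.63, 0.248] pointing down, gripper open.
Joint ranges: [-3.06, 3.06], [-0.37, 2.12], [-1.25, 1.32], [0.18, 2.47], [-1.1, 4.24], [0.23, 1.98], [-2.94, 2.94]. Speed limits (rad/s): [2.57, 2.57, 3.14, 3.14, 3.14, 3.14, 3.14].

INTERFACE

Orientations are given as a unit quaternion [w, x, y, z].
In Python, from cell import manip gives the robot as it stands. Calls block until the motion is done:
- manip.move_to(position, orientation): joint-space move of the TCP to a pose.
- manip.move_linear(position, frame=None, vel=0.15): straight line of the TCP; frame=None keeps the orientation; vel is the mean speed in m/s.
- manip.goto_joints(angles): joint-space move.
- manip.set_gripper(opening): opening from 0.0 (shut) to 1.0 (fully open); the grip force is fixed at half the most; returns when the fingers have stopped.
- manip.hold(seconds).
- manip.solve_ik(position, orientation): joint angles nearest the present ones, or None.
- manip.state(): the state.
- manip.grab_frame(name): name is "side" or "top" or "wrist"; returns the picture (420x560x3 uint8, red, green, blue); there is no depth.
- manip.camera_params(name): a dict with "vertical_fov" (degrees; the focal length in pixels is half the picture's height over the tangent of half this angle, whatever the lens; pixels are square), "cx", "cy" (the principal point, pixels), "position" and "attitude" of the camera in the world. Camera axes: x right, y up, looking along -z (the intrinsics and any distortion apply to the point x, -y, -z); pixel columns grow to the right and rows downward; lengths in m; the calibration is good to about 2 mm. A picture is of the moment at which its call begins: read the wrist's pose just before it. camera_params takes no time and is no camera call; for the wrist camera it gives the pose at the moment of the call.
A pose or a line that the arm cannot do raises manip.Unreachable and nothing moves.
- manip.sign_off(): hands the job in, once; it reports no verdict.
Trained networks look in the newest picture that a camera, given by its name, has taken for a name from the list of things; names that differ only in an ending like _2 or _b are one class to them, and where a whole thing is asked for, a point or a joint stands for the part that bears it (a point fixed in the world has none). Each returns a list of dicts, best first, with "p" (0 to 1); they miss things now and then, are a little off and sometimes report something else, mostly with a low value. They report only what shows in the picture. A call takes as long as a camera call. They do not tell look-alikes from the thing itself.
- manip.cut_out(camera, name): "region" (420x560 bool, what is visible of it) and "box" ([left, top, right, bottom] in pixels, round what is visible of it).
The state is a dict: "clock": time; "joints": joint angles; "dq": joint speeds; "effort": joint torques, N m; "eef_pos": TCP position; "tcp_rot": TCP orientation; "ft_force": force on the tool from outside, world axes, zero at the start; "ft_torque": the same for the moment, N m; "opening": opening from 0.0 (shut) to 1.0 (fully open).
Only numpy, scipy, OpenCV 4.12 (cv2) and the standard library are available. Lean on these libraries where they do the work, as an engineer would, in place of code of your own. Each camera call takes 0.05 s, during which the arm holds its last target.

## Working session

There is one attempt and no reset: what is moved stays moved. The work goes in short steps, each a Python script; the robot and the scene stay as the last script left them, time stands still between calls to the robot, and variables do not carry over. Pictures are saved under pics/ and viewed, and the job is handed in when it is done.

```bash
mkdir -p pics; ls; python3 - <<'E'
from cell import manip
import cv2
for n in ["side","top","wrist"]:
    p=manip.camera_params(n); print(n,p)
    cv2.imwrite(f"pics/{n}0.png",manip.grab_frame(n)[:,:,::-1])
s=manip.state(); print(s)
E
```

```text
pics
side {'vertical_fov': 43.15221893141273, 'cx': 279.63115095095526, 'cy': 210.19007815872035, 'position': array([-0.01729913, -0.58687437,  0.75805107]), 'attitude': array([ 0.83737231,  0.39152478, -0.15803455, -0.34719023])}
top {'vertical_fov': 51.73282043060077, 'cx': 278.81096211239935, 'cy': 213.79525187781948, 'position': array([ 0.38547075, -0.0178446 ,  0.85631531]), 'attitude': array([-0.70351707, -0.05810454,  0.08015887,  0.70374864])}
wrist {'vertical_fov': 58.38993639699923, 'cx': 281.34636431364845, 'cy': 203.54306698551264, 'position': array([ 0.22776665, -0.61288145,  0.37236662]), 'attitude': array([ 0.78321635, -0.10591678,  0.08262809, -0.60706374])}
{'clock': 0.15, 'joints': array([ 1.25318288,  0.62917643,  0.03846163,  1.51810031, -0.02698781,
        0.99631958, -0.02000995]), 'dq': array([ 0.00016104, -0.00138544, -0.00076413, -0.00199055, -0.00080055,
        0.00051264, -0.00049189]), 'effort': array([ 2.19727095e-03, -5.63799047e+01,  1.22793328e+00, -1.93652344e+01,
        1.11274418e-02,  7.41226278e-03,  9.37038351e-06]), 'eef_pos': array([ 0.16186645, -0.62906862,  0.24758501]), 'tcp_rot': array([-7.34993182e-04,  9.92084767e-01,  1.25567768e-01, -1.06595525e-04]), 'ft_force': array([0.4448838 , 0.05681361, 0.89942776]), 'ft_torque': array([ 0.00473489, -0.00214636,  0.05114889]), 'opening': 0.997857673661671}
```

View pics/side0.png

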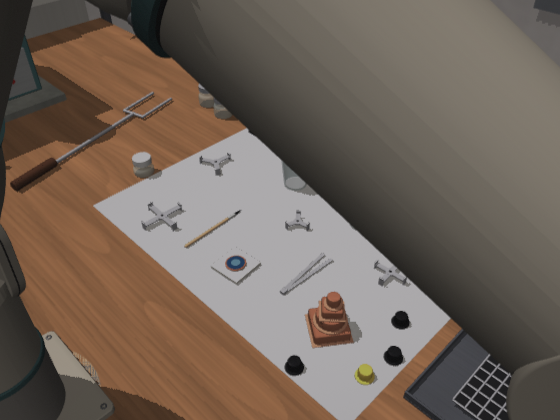

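View pics/top0.png

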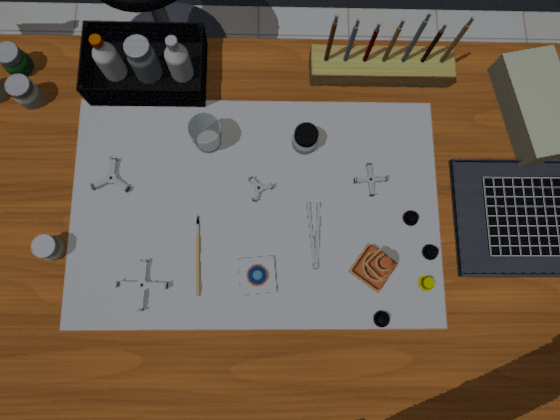

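View pics/wrist0.png

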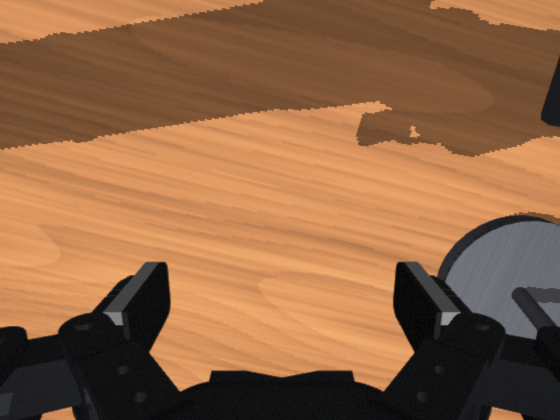

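```bash
cat > h.py <<'E'
import numpy as np, cv2
from scipy.spatial.transform import Rotation as R
from cell import manip
def cam(n):
    p=manip.camera_params(n); f=210/np.tan(np.radians(p['vertical_fov'])/2)
    q=p['attitude']; Rm=R.from_quat([q[1],q[2],q[3],q[0]]).as_matrix()
    return f,p['cx'],p['cy'],np.array(p['position']),Rm
def proj(c,P):
    f,cx,cy,t,Rm=c; v=(np.atleast_2d(P)-t)@Rm
    return np.c_[cx+f*v[:,0]/-v[:,2], cy-f*v[:,1]/-v[:,2]]
def back(c,uv,z):
    f,cx,cy,t,Rm=c; uv=np.atleast_2d(uv).astype(float)
    d=np.c_[(uv[:,0]-cx)/f,-(uv[:,1]-cy)/f,-np.ones(len(uv))]@Rm.T
    return t+d*((z-t[2])/d[:,2])[:,None]
def crop(img,box,s,fn):
    l,t,r,b=map(int,box); cv2.imwrite(fn,cv2.resize(img[t:b,l:r,::-1],None,fx=s,fy=s,interpolation=cv2.INTER_CUBIC))
E
python3 - <<'E'
from h import *
img=manip.grab_frame("top"); c=cam("top")
print(back(c,[[0,0],[560,0],[0,420],[560,420]],0).round(3))
for n in ["dish_square_large","dish_round_large","dish_square_small","dish_round_small","trivet4_large","trivet3_large","trivet4_small","trivet3_small","drying_tile","rinse_glass"]:
    for d in manip.cut_out("top",n):
        ys,xs=np.nonzero(d["region"]); m=[xs.mean(),ys.mean()]
        print(n,round(d["p"],2),np.round(d["box"]),np.round(m,1),back(c,m,0.01).round(3)[0][:2],len(xs))
crop(img,(340,150,450,340),3,"pics/c1.png")
crop(img,(70,110,310,330),3,"pics/c2.png")
E
```

```text
[[ 1.03   0.563  0.   ]
 [ 1.056 -0.69   0.   ]
 [ 0.174  0.461  0.   ]
 [ 0.162 -0.572  0.   ]]
dish_square_large 0.76 [353. 245. 386. 291.] [364.4 269.9] [ 0.442 -0.212] 429
dish_round_large 0.71 [359. 252. 391. 281.] [369.4 268.5] [ 0.445 -0.222] 257
dish_square_small 0.69 [365. 253. 395. 281.] [373.9 265.2] [ 0.451 -0.231] 272
dish_round_small 0.78 [405. 209. 418. 224.] [410.  217.1] [ 0.547 -0.308] 173
dish_round_small 0.77 [372. 310. 391. 325.] [380.8 318.1] [ 0.35  -0.239] 232
dish_round_small 0.67 [422. 244. 441. 261.] [429.7 251.4] [ 0.478 -0.343] 217
dish_round_small 0.66 [420. 277. 429. 290.] [425.6 282.7] [ 0.417 -0.331] 216
dish_round_small 0.59 [376. 255. 392. 274.] [382.5 262.3] [ 0.457 -0.248] 242
dish_round_small 0.26 [185. 112. 223. 152.] [204.3 131.2] [0.726 0.108] 1150
trivet4_large 0.73 [114. 262. 171. 308.] [141.2 284.5] [0.415 0.219] 663
trivet3_large 0.87 [ 90. 156. 130. 192.] [109.4 177.3] [0.627 0.294] 398
trivet4_small 0.61 [357. 161. 389. 196.] [370.1 179.1] [ 0.626 -0.231] 311
drying_tile 0.79 [238. 252. 276. 294.] [256.9 275.1] [ 0.432 -0.002] 1391
drying_tile 0.22 [114. 261. 169. 310.] [141.1 283.9] [0.416 0.219] 613
rinse_glass 0.73 [186. 109. 221. 150.] [204.2 130.9] [0.727 0.109] 1129
```

View pics/c1.png

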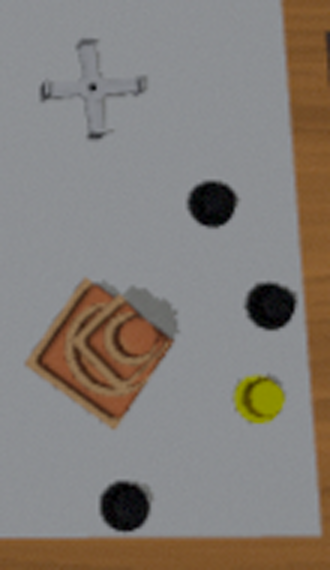

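View pics/c2.png

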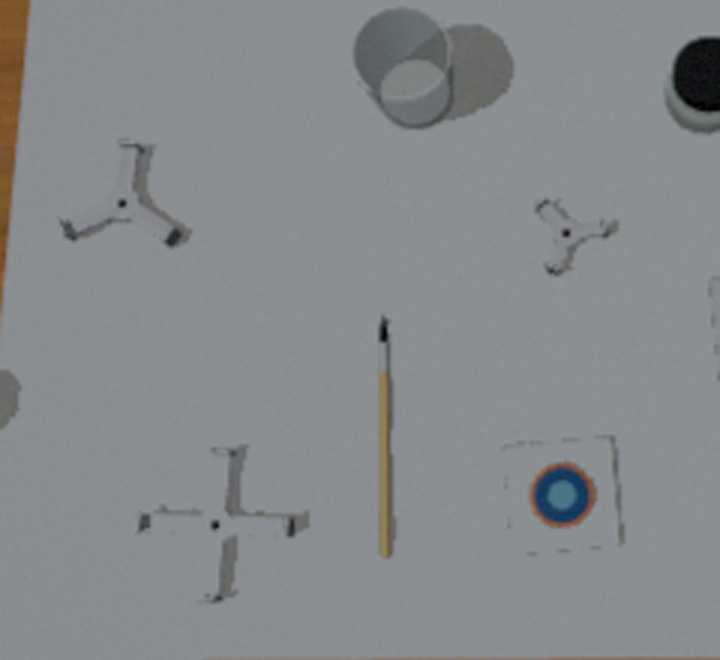

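```bash
python3 - <<'E'
from h import *
s=manip.state(); q=s['tcp_rot']; Rt=R.from_quat([q[1],q[2],q[3],q[0]]).as_matrix()
c=cam("wrist")
print("cam pos in tcp",Rt.T@(c[3]-s['eef_pos'])); print(Rt.T@c[4]); print("f",c[0])
# optical axis hit z=0.05
print(back(c,[280,150],0.05), back(c,[280,210],0.05)); print(Rt)
# tips
for z in [0,0.004,0.017,0.03]:
    print(z,proj(c,s['eef_pos']+np.array([[x,y,z] for x in(-.011,.011) for y in(-.0425,.0425)])@Rt.T).round(0).tolist())
t=cam("top")
for n,u,z in [("t4L",(141.7,284.7),.012),("t3L",(110.7,177.7),.012),("t4S",(371,179),.012),("t3S",(258.7,187.3),.012),("stackbase",(374,267.5),.0),("rs top",(385,262),.086),("ss",(377,265),.066)]: print(n,back(t,u,z).round(3)[0])
E
```

```text
cam pos in tcp [ 0.06786574  0.00061081 -0.12488241]
[[ 1.72390901e-04  9.63915687e-01  2.66207661e-01]
 [ 9.99999608e-01  6.50685203e-05 -8.83187962e-04]
 [-8.68640469e-04  2.66207709e-01 -9.63915298e-01]]
f 375.8282564366861
[[ 0.18736351 -0.62273363  0.05      ]] [[ 0.13535593 -0.63606715  0.05      ]]
[[ 9.68477421e-01  2.49101353e-01  4.19204224e-05]
 [ 2.49101355e-01 -9.68477420e-01 -4.57177746e-05]
 [ 2.92106230e-05  5.47190665e-05 -9.99999998e-01]]
0 [[166.0, 317.0], [392.0, 317.0], [161.0, 263.0], [397.0, 263.0]]
0.004 [[169.0, 312.0], [389.0, 311.0], [165.0, 259.0], [394.0, 259.0]]
0.017 [[178.0, 295.0], [381.0, 295.0], [174.0, 246.0], [385.0, 246.0]]
0.03 [[186.0, 280.0], [373.0, 280.0], [182.0, 235.0], [377.0, 235.0]]
t4L [0.414 0.218 0.012]
t3L [0.626 0.291 0.012]
t4S [ 0.626 -0.232  0.012]
t3S [ 0.607 -0.004  0.012]
stackbase [ 0.447 -0.233  0.   ]
rs top [ 0.451 -0.232  0.086]
ss [ 0.447 -0.222  0.066]
```

```bash
cat >> h.py <<'E'
def q_(psi):  # tool x at angle psi (rad), pointing down
    M=np.array([[np.cos(psi),np.sin(psi),0],[np.sin(psi),-np.cos(psi),0],[0,0,-1]])
    x,y,z,w=R.from_matrix(M).as_quat(); return [w,x,y,z]
def mv(p,psi): manip.move_to(list(p),q_(psi)); s=manip.state(); print("clk",round(s['clock'],2),s['eef_pos'].round(4),"F",s['ft_force'].round(1))
def ml(p,vel=.15): manip.move_linear(list(p),vel=vel); s=manip.state(); print("clk",round(s['clock'],2),s['eef_pos'].round(4),"F",s['ft_force'].round(1))
def grip(o): manip.set_gripper(o); s=manip.state(); print("clk",round(s['clock'],2),"open",round(s['opening'],3),"F",s['ft_force'].round(1))
def snap(n,fn):
    c=cam(n); im=manip.grab_frame(n); cv2.imwrite("pics/"+fn,im[:,:,::-1]); return c,im
E
python3 - <<'E'
from h import *
for P in [(.45,-.232,.24),(.607,-.004,.2),(.626,-.232,.2),(.414,.218,.2),(.626,.291,.2)]:
  for a in [-126.3,-36.3,53.7,90,0,-90]:
    j=manip.solve_ik(list(P),q_(np.radians(a))); print(P,a,None if j is None else j.round(2))
mv((.45,-.232,.24),np.radians(53.7))
print(manip.state()['joints'].round(2))
snap("wrist","w1.png")
E
```

```text
(0.45, -0.232, 0.24) -126.3 [-0.06  0.52  0.72  1.93 -0.45  0.85 -2.88]
(0.45, -0.232, 0.24) -36.3 [ 0.25  0.44  0.24  1.93 -0.15  0.79 -1.63]
(0.45, -0.232, 0.24) 53.7 [ 0.56  0.44 -0.19  1.92  0.11  0.79 -0.33]
(0.45, -0.232, 0.24) 90 [ 0.67  0.45 -0.35  1.92  0.21  0.81  0.2 ]
(0.45, -0.232, 0.24) 0 [ 0.39  0.44  0.05  1.92 -0.03  0.78 -1.12]
(0.45, -0.232, 0.24) -90 [ 0.06  0.48  0.52  1.93 -0.32  0.81 -2.39]
(0.607, -0.004, 0.2) -126.3 [ 0.55  0.84 -1.06  1.68  0.81  1.12  1.76]
(0.607, -0.004, 0.2) -36.3 [-0.16  0.63  0.2   1.7  -0.16  0.83 -2.1 ]
(0.607, -0.004, 0.2) 53.7 [ 0.09  0.63 -0.2   1.69  0.16  0.84 -0.82]
(0.607, -0.004, 0.2) 90 [ 0.18  0.64 -0.36  1.69  0.28  0.87 -0.3 ]
(0.607, -0.004, 0.2) 0 [-0.06  0.62  0.03  1.69 -0.03  0.83 -1.59]
(0.607, -0.004, 0.2) -90 [-0.34  0.67  0.49  1.7  -0.39  0.87 -2.82]
(0.626, -0.232, 0.2) -126.3 [ 0.84  0.92 -1.06  1.49  0.83  1.22  2.17]
(0.626, -0.232, 0.2) -36.3 [ 0.16  0.72  0.26  1.52 -0.21  0.93 -1.71]
(0.626, -0.232, 0.2) 53.7 [ 0.4   0.71 -0.15  1.51  0.12  0.93 -0.42]
(0.626, -0.232, 0.2) 90 [ 0.48  0.72 -0.3   1.51  0.2
[... 370 characters left out ...]
.218, 0.2) 90 [-0.08  0.52 -0.67  2.05  0.48  0.73 -1.04]
(0.414, 0.218, 0.2) 0 [-0.27  0.47 -0.38  2.06  0.27  0.67 -2.4 ]
(0.414, 0.218, 0.2) -90 [ 0.15  0.65 -1.06  2.04  0.75  0.89  1.81]
(0.626, 0.291, 0.2) -126.3 [ 0.03  0.95 -1.06  1.42  0.84  1.26  1.4 ]
(0.626, 0.291, 0.2) -36.3 [-0.51  0.74  0.06  1.44 -0.05  0.96 -2.64]
(0.626, 0.291, 0.2) 53.7 [-0.26  0.76 -0.39  1.43  0.32  1.01 -1.36]
(0.626, 0.291, 0.2) 90 [-0.15  0.8  -0.61  1.43  0.49  1.06 -0.86]
(0.626, 0.291, 0.2) 0 [-0.43  0.74 -0.09  1.44  0.07  0.97 -2.1 ]
(0.626, 0.291, 0.2) -90 [ 0.03  0.95 -1.06  1.42  0.84  1.26  2.04]
clk 2.48 [ 0.4496 -0.2335  0.24  ] F [-0.7 -0.3  0.7]
[ 0.56  0.44 -0.19  1.92  0.11  0.79 -0.33]
```

View pics/w1.png

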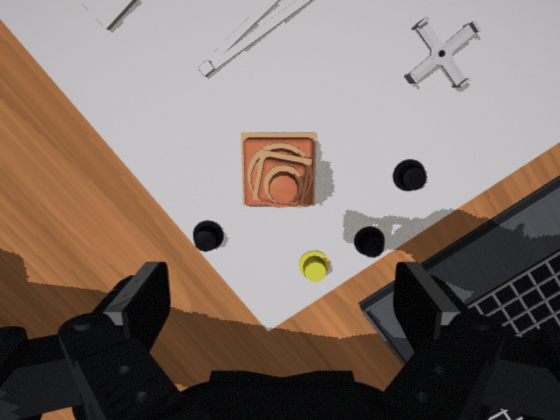

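```bash
python3 - <<'E'
from h import *
im=cv2.imread("pics/w1.png"); cv2.imwrite("pics/w1c.png",cv2.resize(im[120:220,230:340],None,fx=6,fy=6,interpolation=cv2.INTER_CUBIC))
cv2.imwrite("pics/w1d.png",cv2.resize(im[0:100,380:500],None,fx=6,fy=6,interpolation=cv2.INTER_CUBIC))
E
```

```text
(no output)
```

View pics/w1c.png

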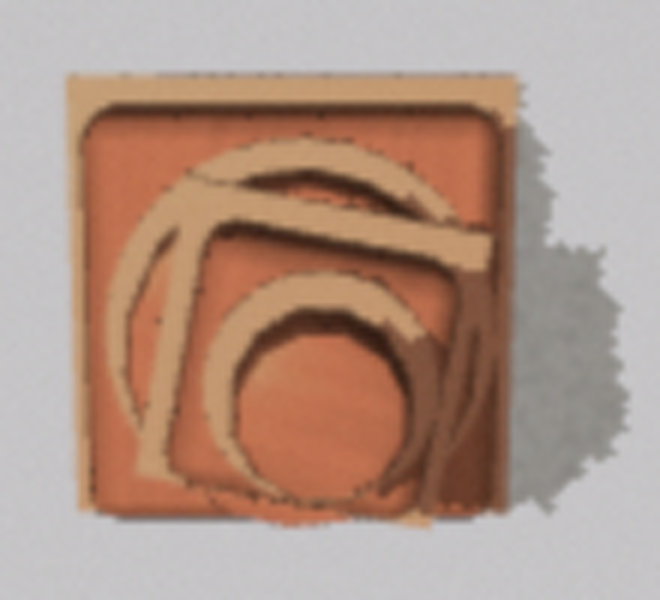

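View pics/w1d.png

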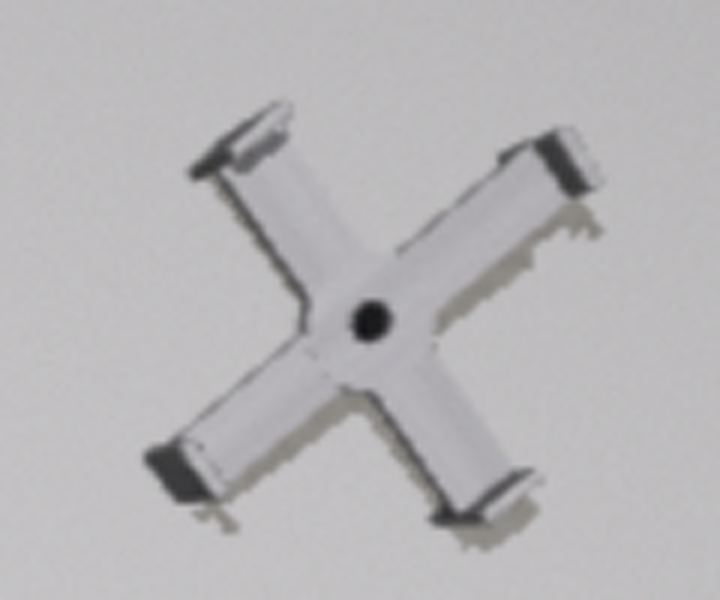

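```bash
cat >> h.py <<'E'
def ang(c,a,b,z):
    P=back(c,[a,b],z); d=P[1]-P[0]; return np.degrees(np.arctan2(d[1],d[0])),np.linalg.norm(d)
E
python3 - <<'E'
from h import *
c=cam("wrist"); U=lambda x,y:(x/6+230,y/6+120); V=lambda x,y:(x/6+380,y/6)
print("rs top",back(c,U(323,405),.084).round(4))
print("rs rim l/r",back(c,[U(203,390),U(440,390)],.068).round(4))
print("ss edge",ang(c,U(190,178),U(492,235),.048), "left",ang(c,U(190,178),U(138,475),.048))
print("ss right up corner", back(c,[U(492,235),U(190,178),U(138,475),U(430,522)],.048).round(4))
print("sl",ang(c,U(68,75),U(515,75),.002),ang(c,U(68,75),U(82,510),.002),back(c,[U(68,75),U(515,75)],.002).round(4))
print("rl l/r",back(c,[U(107,300),U(495,300)],.026).round(4))
print("t4S",back(c,V(370,320),.012).round(4),ang(c,V(180,470),V(568,160),.015),ang(c,V(245,135),V(487,495),.015))
E
```

```text
rs top [[ 0.4533 -0.2334  0.084 ]]
rs rim l/r [[ 0.4395 -0.2252  0.068 ]
 [ 0.4651 -0.2441  0.068 ]]
ss edge (np.float64(-47.14582964348225), np.float64(0.043273667827088524)) left (np.float64(-137.16778835466013), np.float64(0.04383851897214496))
ss right up corner [[ 0.4824 -0.2346  0.048 ]
 [ 0.4529 -0.2029  0.048 ]
 [ 0.4208 -0.2327  0.048 ]
 [ 0.4508 -0.2637  0.048 ]]
sl (np.float64(-36.4470595532013), np.float64(0.0709109169571182)) (np.float64(-126.20294863424033), np.float64(0.07168516327716017)) [[ 0.4418 -0.1818  0.002 ]
 [ 0.4989 -0.2239  0.002 ]]
rl l/r [[ 0.429  -0.2117  0.026 ]
 [ 0.4765 -0.2468  0.026 ]]
t4S [[ 0.6268 -0.2322  0.012 ]] (np.float64(2.752735955877776), np.float64(0.06638664524087684)) (np.float64(-86.61517267541022), np.float64(0.06343129771430038))
```

```bash
python3 - <<'E'
from h import *
psi=np.radians(95); P=np.array([.4525,-.2337])
mv((*P,.13),psi)
ml((*P,.066+.025),.1)
grip(0.0)
ml((*P,.20),.2)
t=np.array([.607,-.004])-0.06*np.array([np.cos(psi),np.sin(psi)])
mv((*t,.18),psi)
c,im=snap("wrist","w2.png")
print(proj(c,[.607,-.004,.012]))
manip.grab_frame("top")
snap("top","t2.png")
E
```

```text
clk 3.09 [ 0.4525 -0.2345  0.1301] F [ 0.6  0.1 -0.3]
clk 3.63 [ 0.4531 -0.2339  0.0918] F [ 0.8 -0.4 -0.3]
clk 4.25 open 0.246 F [-1.  -0.9  5.5]
clk 4.94 [ 0.4518 -0.2337  0.1993] F [ 0.1 -0.  -0.8]
clk 5.88 [ 0.6109 -0.066   0.1791] F [ 0.7 -0.3 -0.4]
[[283.02906574 105.55405884]]
```

View pics/w2.png

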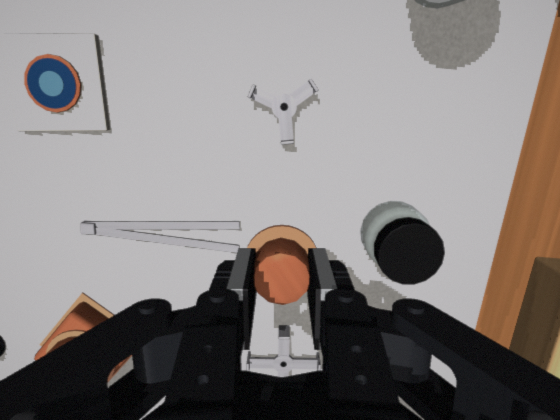

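```bash
python3 - <<'E'
from h import *
im=cv2.imread("pics/w2.png"); cv2.imwrite("pics/w2c.png",cv2.resize(im[70:160,230:340],None,fx=7,fy=6.6666,interpolation=cv2.INTER_CUBIC))
cv2.imwrite("pics/w2d.png",cv2.resize(im[200:320,220:340],None,fx=5,fy=5,interpolation=cv2.INTER_CUBIC))
c=cam("wrist")
print(back(c,[284.2,106],.012))
for e in [(288,138),(253,94),(314,90)]: print(ang(c,(284.2,106),e,.014))
E
```

```text
[[ 0.60873861 -0.00480419  0.012     ]]
(np.float64(-78.08644678145775), np.float64(0.023913501831604195))
(np.float64(164.39766558004195), np.float64(0.024750097440697734))
(np.float64(32.29525042305088), np.float64(0.02485941729126502))
```

View pics/w2c.png

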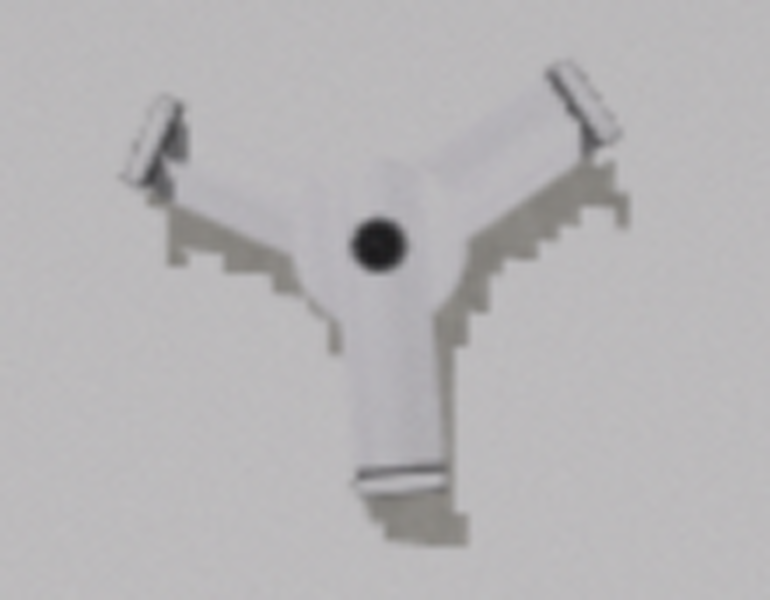

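View pics/w2d.png

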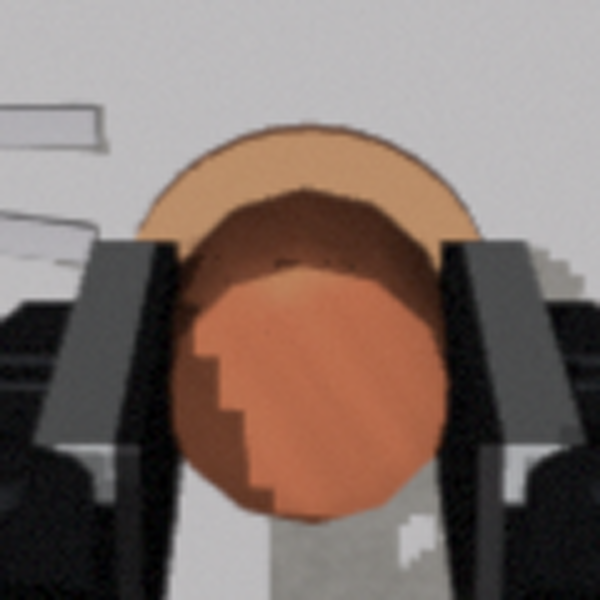

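```bash
python3 - <<'E'
from h import *
s=manip.state(); q=s['tcp_rot']; Rt=R.from_quat([q[1],q[2],q[3],q[0]]).as_matrix(); c=cam("wrist")
for x in (-.004,-.002,0,.002,.004):
    print(x,[proj(c,s['eef_pos']+Rt@np.array([x+dx,0,z])).round(1).tolist() for dx,z in((.016,.023),(.0,.006),)])
psi=np.radians(99.5)
T=np.array([.6087,-.0048])
mv((*T,.08),psi)
ml((*T,.0375),.06)
s=manip.state(); print(s['ft_force'])
grip(0.6)
ml((*T,.12),.2)
t=np.array([.453,-.2335]); 
mv((*t,.2),np.radians(43))
snap("wrist","w3.png"); snap("top","t3.png")
E
```

```text
-0.004 [[[279.9, 235.5]], [[279.7, 289.9]]]
-0.002 [[[279.9, 231.0]], [[279.7, 285.2]]]
0 [[[279.9, 226.4]], [[279.7, 280.4]]]
0.002 [[[279.8, 221.8]], [[279.7, 275.7]]]
0.004 [[[279.8, 217.2]], [[279.7, 270.9]]]
clk 6.56 [ 0.6091 -0.0062  0.0805] F [ 1.3 -0.6  0.1]
clk 7.42 [ 0.6079 -0.0049  0.0375] F [-3.6 -0.4  6. ]
[-3.58390166 -0.37030367  6.00783449]
clk 7.82 open 0.601 F [ 0.1  0.3 -0.1]
clk 8.38 [ 0.6084 -0.0051  0.1198] F [ 0.1 -0.7 -0.5]
clk 9.48 [ 0.4542 -0.2319  0.1995] F [0.  1.  0.1]
```

View pics/w3.png

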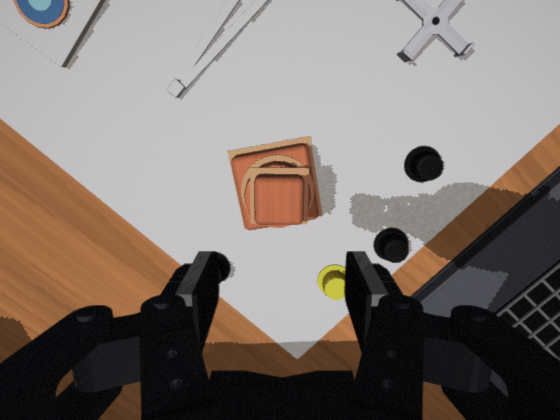

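View pics/t3.png

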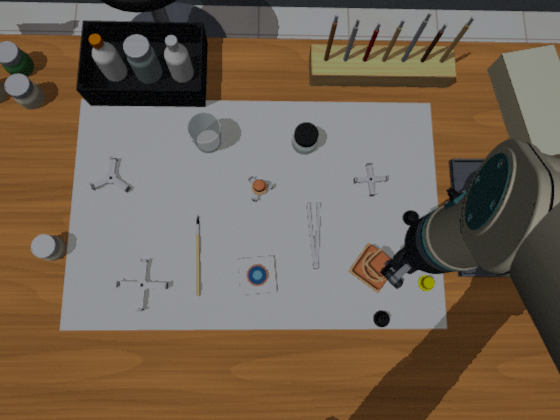

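```bash
python3 - <<'E'
from h import *
im=cv2.imread("pics/w3.png"); a=cv2.resize(im[125:240,220:330],None,fx=5,fy=5,interpolation=cv2.INTER_CUBIC)
t=cv2.imread("pics/t3.png"); b=cv2.resize(t[165:210,235:285],None,fx=5,fy=5,interpolation=cv2.INTER_CUBIC)
o=np.zeros((575,800,3),np.uint8); o[:575,:550]=a; o[:225,550:800]=b; cv2.imwrite("pics/w3c.png",o)
E
```

```text
(no output)
```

View pics/w3c.png

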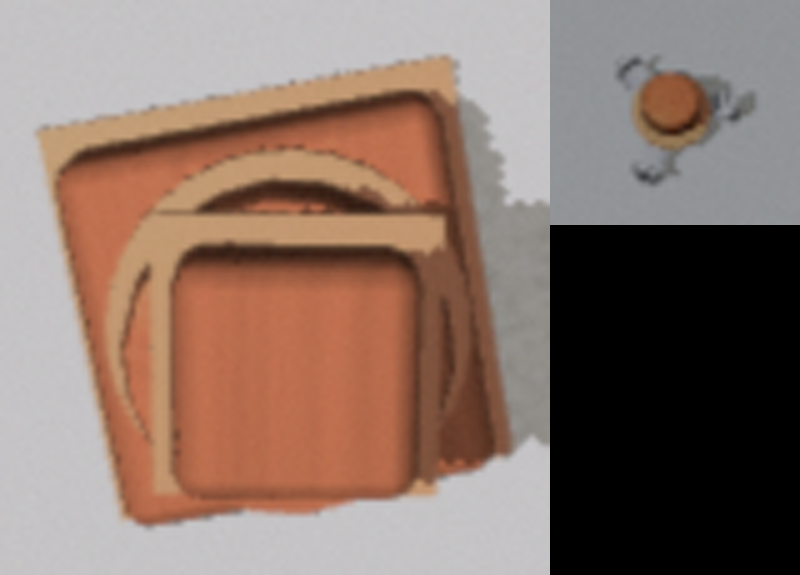

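```bash
python3 - <<'E'
from h import *
c=cam("wrist"); U=lambda x,y:(x/5+220,y/5+125)
P=back(c,[U(153,212),U(447,213)],.048); print(P.round(4), ang(c,U(153,212),U(447,213),.048))
psi0=np.radians(43); m=P.mean(0)[:2]-.022*np.array([np.cos(psi0),np.sin(psi0)]); print("ctr",m)
print("top", back(c,[U(295,372)],.0655).round(4), back(c,[436,21],.012).round(4))
E
```

```text
[[ 0.4531 -0.2027  0.048 ]
 [ 0.4829 -0.2346  0.048 ]] (np.float64(-46.96213304389638), np.float64(0.04369921951335243))
ctr [ 0.45189401 -0.23363493]
top [[ 0.453  -0.2318  0.0655]] [[ 0.6266 -0.2322  0.012 ]]
```

```bash
python3 - <<'E'
from h import *
psi=np.radians(43); P=np.array([.4522,-.2332])
mv((*P,.10),psi)
ml((*P,.046+.0255),.08)
grip(0.0)
ml((*P,.15),.2)
psi=np.radians(93.0); T=np.array([.6267,-.2322])
mv((*(T-.05*np.array([np.cos(psi),np.sin(psi)])),.18),psi)
snap("wrist","w4.png")
E
```

```text
clk 10.07 [ 0.4527 -0.2324  0.0997] F [0.3 0.1 0.9]
clk 10.57 [ 0.4526 -0.2334  0.072 ] F [-0.3 -0.5  0.6]
clk 10.87 open 0.401 F [-0.4  1.3  6.4]
clk 11.41 [ 0.452  -0.2332  0.1499] F [-0.2 -0.5 -1. ]
clk 12.18 [ 0.6272 -0.2814  0.1776] F [-1.   1.  -0.5]
```

View pics/w4.png

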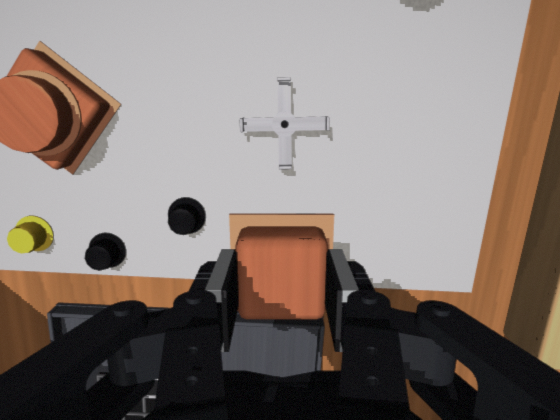

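```bash
python3 - <<'E'
from h import *
c=cam("wrist"); print(back(c,[284.5,124.3],.012).round(4),ang(c,(242,125),(327,123.5),.015),ang(c,(286,165),(284,81),.015))
psi=np.radians(93.0); T=np.array([.6268,-.2322])
mv((*T,.08),psi)
ml((*T,.038),.06)
grip(0.6)
ml((*T,.12),.2)
h=np.array([.452,-.232]); 
manip.set_gripper(1.0)
mv((*h,.2),np.radians(53.6))
snap("wrist","w5.png"); snap("top","t5.png")
t=cv2.imread("pics/t5.png"); cv2.imwrite("pics/t5c.png",cv2.resize(t[155:210,235:400],None,fx=4,fy=4,interpolation=cv2.INTER_CUBIC))
E
```

```text
[[ 0.6268 -0.2323  0.012 ]] (np.float64(3.954782800912925), np.float64(0.0638688712642782)) (np.float64(94.48913597479533), np.float64(0.061833432586449064))
clk 12.75 [ 0.6267 -0.2327  0.0806] F [ 0.9 -1.3  0.7]
clk 13.6 [ 0.626  -0.2322  0.0385] F [-2.5  0.3  9.2]
clk 13.91 open 0.601 F [ 0.3  0.1 -0.2]
clk 14.47 [ 0.6264 -0.2323  0.1197] F [-0.4  0.9 -0.4]
clk 15.7 [ 0.4537 -0.232   0.2003] F [0.6 0.1 0.2]
```

View pics/w5.png

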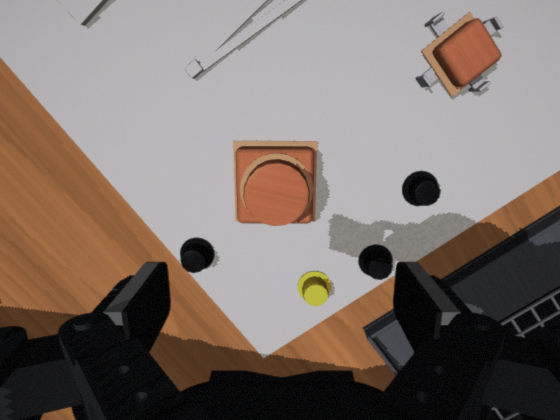

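View pics/t5c.png

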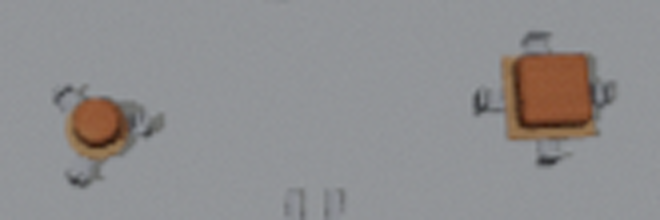

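```bash
python3 - <<'E'
from h import *
im=cv2.imread("pics/w5.png"); cv2.imwrite("pics/w5c.png",cv2.resize(im[130:235,225:330],None,fx=6,fy=5.7,interpolation=cv2.INTER_CUBIC))
E
```

```text
(no output)
```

View pics/w5c.png

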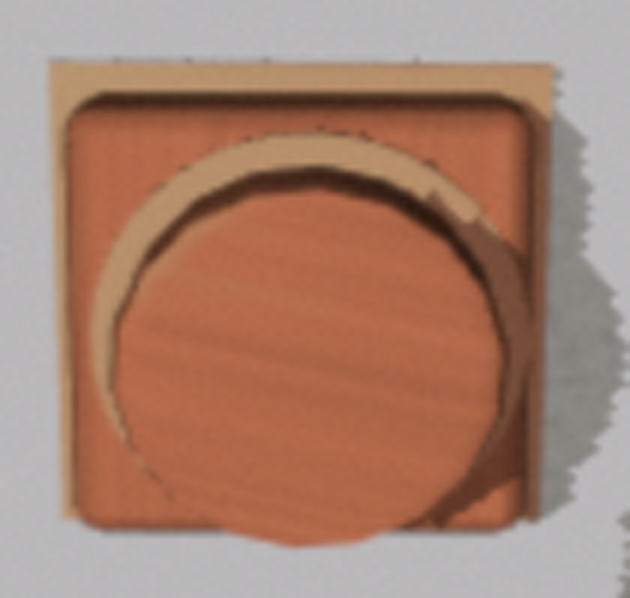

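```bash
python3 - <<'E'
from h import *
c=cam("wrist"); U=lambda x,y:(x/6+225,y/5.7+130)
psi=np.radians(53.6); d=np.array([np.cos(psi),np.sin(psi)])
P=back(c,[U(90,320),U(528,320)],.026); m=P.mean(0)[:2]
F=back(c,[U(312,130)],.026)[0][:2]-.03*d
print("rim",P.round(4),m,"front",F, "top",back(c,U(308,365),.045).round(4))
Q=back(c,[U(50,65),U(550,65)],.002);print("sl",Q.mean(0)[:2]-.036*d,ang(c,U(50,65),U(550,65),.002))
P=F; print(P)
psi=np.radians(57)
mv((*P,.09),psi)
ml((*P,.024+.023),.08)
grip(0.0)
ml((*P,.15),.2)
T=np.array([.626,.291])
mv((*(T-.06*np.array([np.cos(psi),np.sin(psi)])),.18),psi)
snap("wrist","w6.png")
E
```

```text
rim [[ 0.4274 -0.2128  0.026 ]
 [ 0.4753 -0.2479  0.026 ]] [ 0.45136224 -0.23036327] front [ 0.4499898 -0.2329314] top [[ 0.4503 -0.2319  0.045 ]]
sl [ 0.4487083  -0.23142492] (np.float64(-36.268480150293435), np.float64(0.07093990853812601))
[ 0.4499898 -0.2329314]
clk 16.32 [ 0.4508 -0.2326  0.0895] F [ 0.4 -0.3  0.9]
clk 17.01 [ 0.4503 -0.233   0.0473] F [0.7 0.2 0.5]
clk 17.45 open 0.582 F [-1.6  0.7  7.8]
clk 18.12 [ 0.4494 -0.2329  0.1495] F [-0.2  0.7 -1.7]
clk 19.92 [0.5938 0.2383 0.1797] F [ 0.5 -0.3 -0.6]
```

View pics/w6.png

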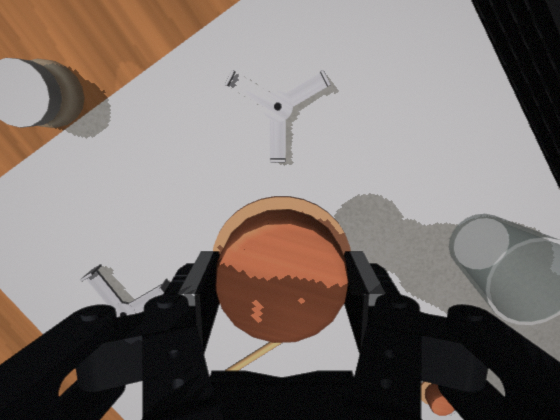

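```bash
python3 - <<'E'
from h import *
c=cam("wrist"); B=back(c,[277.8,106.3],.012)[0]; print(B.round(4))
for e in [(278,157),(235,80),(324,79)]: print(ang(c,(277.8,106.3),e,.014))
psi=np.radians(57); T=B[:2]
mv((*T,.08),psi)
ml((*T,.0355),.06)
grip(1.0)
ml((*T,.12),.2)
snap("wrist","w7.png")
h=np.array([.449,-.2318]); 
mv((*h,.17),np.radians(53.6))
snap("wrist","w8.png"); snap("top","t8.png")
E
```

```text
[0.6266 0.2912 0.012 ]
(np.float64(-123.06652852300704), np.float64(0.03808860897230986))
(np.float64(116.05324151796269), np.float64(0.036575905187662384))
(np.float64(-3.414919808582597), np.float64(0.0391626457721627))
clk 20.51 [0.6266 0.29   0.08  ] F [ 0.6 -0.8 -0. ]
clk 21.4 [0.6257 0.2907 0.036 ] F [-3.5 -2.   8.3]
clk 21.85 open 1.003 F [-0.7  0.4  0.4]
clk 22.43 [0.6262 0.2909 0.1195] F [ 0.4 -0.3  0.1]
clk 24.48 [ 0.45   -0.2309  0.17  ] F [-0.1  0.1  0. ]
```

View pics/w8.png

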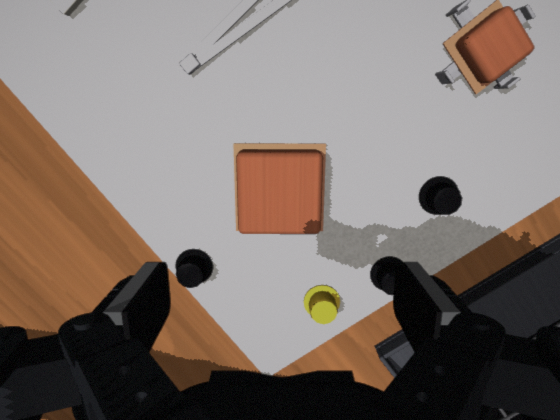

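View pics/w7.png

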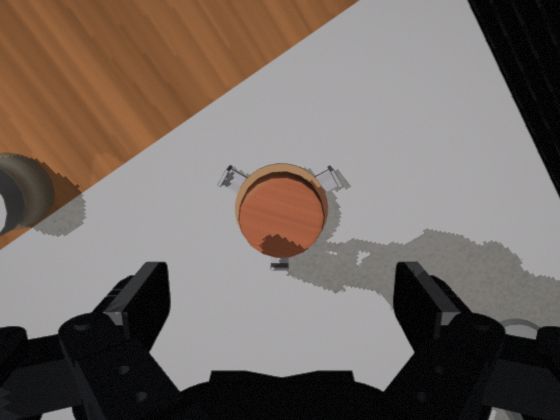

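```bash
python3 - <<'E'
from h import *
c=cam("wrist")
psi=np.radians(53.6); d=np.array([np.cos(psi),np.sin(psi)])
Q=back(c,[(234,143.7),(327.3,143.7)],.002); m=Q.mean(0)[:2]-.036*d
tp=back(c,[280.5,191.5],.023)[0][:2]
print("sl",m,tp,ang(c,(234,143.7),(327.3,143.7),.002))
P=(m+tp)/2
mv((*P,.07),psi)
ml((*P,.0205),.08)
grip(0.0)
ml((*P,.15),.2)
psi=np.radians(88)
T=np.array([.4145,.218])
mv((*(T-.075*np.array([np.cos(psi),np.sin(psi)])),.18),psi)
snap("wrist","w9.png")
E
```

```text
sl [ 0.44921962 -0.23239105] [ 0.45097342 -0.22993186] (np.float64(-36.29278191848262), np.float64(0.07224531764144314))
clk 25.06 [ 0.4504 -0.2306  0.07  ] F [-0.9  0.7  1.1]
clk 25.82 [ 0.4504 -0.2312  0.0208] F [0.1 0.4 0.8]
clk 26.17 open 0.734 F [-1.   0.8  6. ]
clk 26.97 [ 0.4493 -0.2311  0.1493] F [-0.6  0.9 -2.1]
clk 28.38 [0.4123 0.1418 0.1797] F [ 0.2  0.3 -1. ]
```

View pics/w9.png

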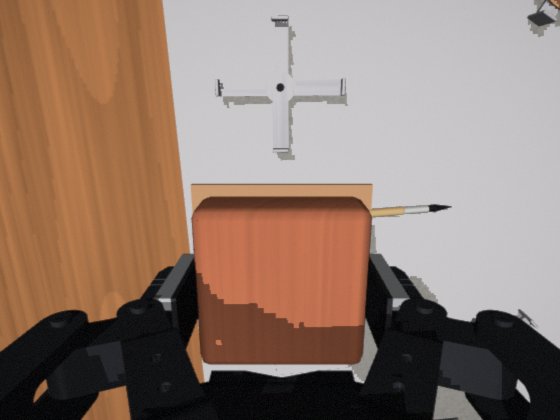

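```bash
python3 - <<'E'
from h import *
c=cam("wrist"); s=manip.state(); q=s['tcp_rot']; Rt=R.from_quat([q[1],q[2],q[3],q[0]]).as_matrix()
for x in(-.003,0,.003): print(x,proj(c,s['eef_pos']+Rt@np.array([x+.036,0,.0185])).round(1))
B=back(c,[280.2,87.3],.012)[0]; print(B.round(4),ang(c,(219,89),(344,86.5),.015),ang(c,(281,149),(280,22),.015))
psi=np.radians(88); T=B[:2]
mv((*T,.08),psi)
ml((*T,.033),.06)
grip(1.0)
ml((*T,.14),.2)
snap("wrist","w10.png")
P=np.array([.4,.0])
mv((.45,-.3,.3),psi)
snap("top","t10.png"); snap("side","s10.png")
t=cv2.imread("pics/t10.png"); cv2.imwrite("pics/t10c.png",cv2.resize(t[140:320,75:400],None,fx=2.4,fy=2.4,interpolation=cv2.INTER_CUBIC))
E
```

```text
-0.003 [[279.6 189.3]]
0 [[279.6 181.8]]
0.003 [[279.6 174.2]]
[0.415  0.2171 0.012 ] (np.float64(-1.057871830688826), np.float64(0.09208197293967152)) (np.float64(88.28468465155434), np.float64(0.08932162737645745))
clk 28.99 [0.415  0.2157 0.0799] F [ 0.4 -0.1 -1.7]
clk 29.93 [0.4145 0.2168 0.0333] F [-2.2 -0.7  9.3]
clk 30.28 open 1.0 F [-0.1 -0.   0.4]
clk 30.97 [0.4148 0.2165 0.1395] F [-0.1  0.4  0.4]
clk 32.98 [ 0.4505 -0.2986  0.2997] F [ 0.5 -0.5  0.1]
```

View pics/w10.png

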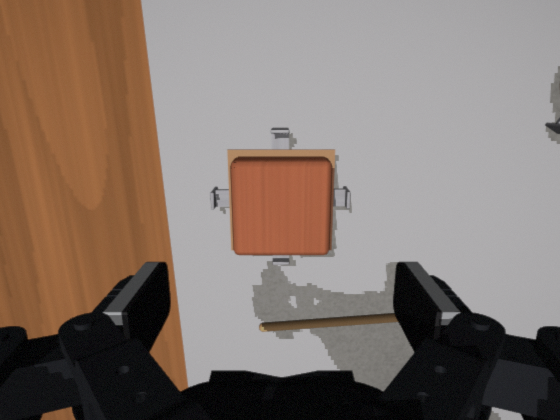

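View pics/t10c.png

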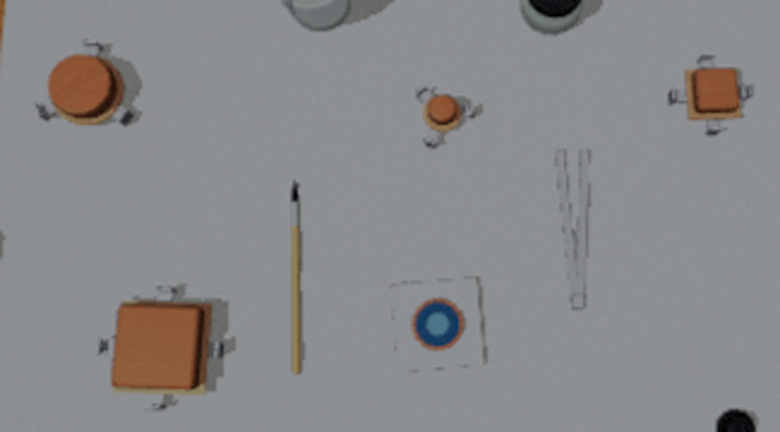

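View pics/s10.png

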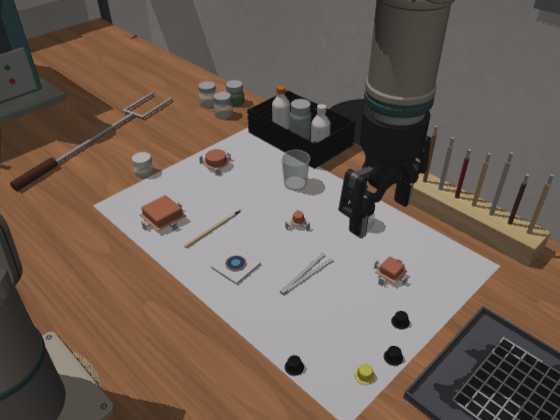

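```bash
python3 - <<'E'
from h import *
mv((.605,-.035,.20),np.radians(95)); manip.hold(.3)
c1,a=snap("wrist","w11.png")
print(proj(c1,[[.6087,-.0048,.012],[.6087,-.0048,.032]]))
mv((.627,-.262,.20),np.radians(93)); manip.hold(.3)
c2,b=snap("wrist","w12.png")
mv((.627-.0,.291-.03,.20),np.radians(57)); manip.hold(.3)
c3,d=snap("wrist","w13.png")
o=np.hstack([cv2.resize(x[90:210,220:340,::-1],None,fx=2.2,fy=4.4/2*1.0) for x in(a,b,d)])
cv2.imwrite("pics/w11c.png",o)
E
```

```text
clk 34.3 [ 0.6049 -0.0371  0.2002] F [0.4 0.4 0.5]
[[288.15234754 144.22652223]
 [288.61915471 147.19962128]]
clk 35.56 [ 0.6275 -0.2591  0.2001] F [-0.   1.2  0. ]
clk 37.8 [0.6278 0.2592 0.1999] F [ 0.2 -0.3  0.4]
```

View pics/w11c.png

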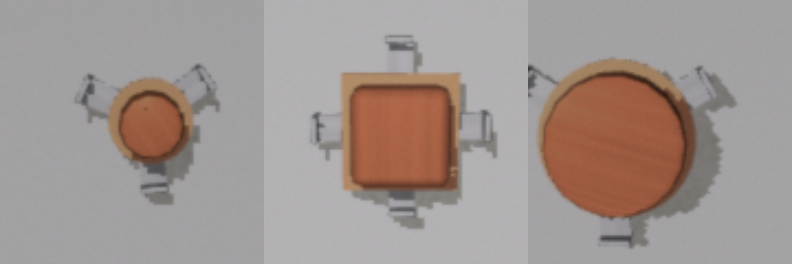

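```bash
python3 -c "
from h import *
manip.hold(.3); print(manip.state()['clock']); print(manip.sign_off())"
```

```text
38.45
the job is handed in; nothing more can be done
None
```

I unstacked the four copper dishes and set each on its matching trivet, mouth down. The job was handed in at 38.5 s of the 104 s.

In the last wrist, top and side pictures:
- **Fit:** every dish lies on its trivet's arms, looks level, and is centred inside the turned-up ends. I judged this by eye and did not calculate the final offsets.
- **Square dishes:** their sides face the arms.
- **Left alone:** the tile with the medallion, the rinsing glass and the black and yellow look-alikes appear where they were.

The gripper ended open and clear of everything, at 0.20 m. Contact forces at placing stayed under 10 N, and no check failed or disagreed.

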